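# Check a medicine case against its layout card and take out the wrong item

## Robot

A 7-joint arm with a two-finger parallel gripper is mounted at the origin on the work surface. World frame = base frame: x ahead of the robot, y to its left, z up, the work surface at z = 0. Lengths are in m, angles in rad, forces in N, time in s.
With the tool pointing down it reaches from about 0.4 to 0.875 m from the base axis. Payload 19.3 kg.
Tool frame: the origin (TCP) lies midway between the tips of the shut fingers; the grasp point (between the pads) lies 19 mm behind it; z points along the fingers, y is the line along which they close (so a half turn about z gives the same grasp; the last joint's range is limited). The gripper opens to 85 mm and grips with 20 to 120 N. Pads are 22 mm wide; open, the fingers measure 114 mm over their backs; the gripper's body (76 mm by 85 mm) begins 54 mm behind the grasp point. The pads swing forward as they close: fully open they stand 13 mm farther back than shut.
Start: joints at [1.147, 0.521, -0.036, 1.599, 0.021, 1.021, -0.113], TCP at [0.217, -0.586, 0.231] pointing down, gripper open.
Joint ranges: [-2.91, 2.91], [-0.3, 2.13], [-1.5, 1.42], [0.17, 2.43], [-1.26, 4.41], [0.16, 1.93], [-2.52, 2.52]. Speed limits (rad/s): [1.89, 1.89, 2.39, 2.39, 3.01, 3.01, 3.01].

## Interface

Orientations are given as [roll, pitch, yaw] about the fixed x, y, z axes, in that order (R = Rz(yaw) Ry(pitch) Rx(roll)).
In Python, from workcell import telemetry, grab_frame, calibration, bot, outline_of, landmark_of gives the robot as it stands. The module is installed in compiled form; this text tells all that it offers.
- The arm moves only by the shell command python3 -m inch 'ROWS' [FORCE]. ROWS is JSON, a list of rows, each a list of 7 numbers: the shift along the tool's x, y, z in m, then the turn, a rotation vector about the tool's x, y, z in rad, then the closure, from 0 (fully open) to 1 (shut). A call has 1 to 5 rows; each row shifts and turns the commanded pose from where the row before left it, along the tool's axes as they then stand; what a row does not reach is not made up. A row lasts 1/10 s, in which the tool goes at most 50 mm and 8.59 degrees, less where a joint would pass 70% of its speed; a pose out of reach is approached as far as the arm can. A call is refused whole if a number of a shift passes 0.05 or a number of a turn 0.15, either way. A call with a gripper value outside its range is refused whole. The fingers move at their own pace and stop on an object; FORCE is the grip in N (left out, the last holds). Time passes only in rows, so rows that do not move let the fingers close. It gives the time, the measured TCP pose, the force, the opening and the grip force at its end, in the units of the state.
- telemetry.observe(): the state, without advancing time (a new reading comes with each control period).
- grab_frame(name): name is "scene" or "top"; returns the picture (400x640x3 uint8, red, green, blue); there is no depth.
- calibration(name): a dict with "fovy" (degrees; the focal length in pixels is half the picture's height over the tangent of half this angle, whatever the lens; pixels are square), "cx", "cy" (the principal point, pixels), "pose" (4x4, takes a point from camera to world coordinates). Camera axes: x right, y down, z forward; pixel columns grow to the right and rows downward; lengths in m; the calibration is good to about 2 mm. A picture is of the moment at which its call begins. calibration takes no time and is no camera call.
- bot.job_done(): hands the job in; it is judged then, once.
Trained networks look in the newest picture that a camera, given by its name, has taken for a name from the list of things; names that differ only in an ending like _2 or _b are one class to them, and where a whole thing is asked for, a point or a joint stands for the part that bears it (a point fixed in the world has none). Each returns a list of dicts, best first, with "score" (0 to 1); they miss things now and then, are a little off and sometimes report something else, mostly with a low value. They report only what shows in the picture. A call takes as long as a camera call. They do not tell look-alikes from the thing itself.
- outline_of(label, camera): "region" (400x640 bool, what is visible of it) and "rect" ([left, top, right, bottom] in pixels, round what is visible of it).
- landmark_of(label, camera): "xy" ([column, row] in pixels: a listed point, or the origin of a listed thing).
The state is a dict: "clock": time; "qpos": joint angles; "qd": joint speeds; "joint_efforts": joint torques, N m; "position": TCP position; "tool_rot": TCP orientation; "force": force on the tool from outside, world axes, zero at the start; "moment": the same for the moment, N m; "grip_width": finger opening in m; "finger_force": force on a finger pad.
Only numpy, scipy, OpenCV 4.12 (cv2) and the standard library are available. Lean on these libraries where they do the work, as an engineer would, in place of code of your own. Each camera call takes 0.05 s, during which the arm holds its last target. There are 200 camera calls.

## Task

Open the medicine case by sliding its spring latch all the way along and letting it snap back, so that the lid springs open. Compare the three things inside with the two picture discs on the layout card, take out the one thing that has no picture there and stand it in the returns tray the same way up as it stood in the case. Leave the other two things where they are, leave the lid open, and do not disturb the things standing around.

Things in the scene. Friction and masses are not known exactly. Their poses are not given: they have to be found in the camera images.
- case: White plastic case, fixed, 160 (x) x 322 (y) x 75 mm high, walls and floor 5 mm. Origin: centre of its underside; x points from the front (latch side, facing the robot) to the hinge, y left, z up. Three bays in a row along y, centred at y = -104, 0 and +104 mm, dividers 4 mm thick, up to 23 mm above the counter. Each bay holds one thing, within 11 mm of its centre, in any order.
- lid (a joint): Angle of the grey lid (rad): 0 shut, about 1.83 fully open. The lid, 164 x 322 mm, 12 mm thick, is hinged along the case's far upper edge. Once the latch frees it, a spring opens it fully by itself in 1 to 3 s, pushing about 1 N at its front edge, and holds it open; its front edge swings up and away from the robot.
- lid_hinge (a point): Middle of the lid's hinge line, on the case's far upper edge, 75 mm above the counter; the hinge runs along the case's y.
- latch (a joint): Travel of the spring latch (m): 0 at rest, 0.028 at its end stop. It slides along the case's +y and springs back to 0 when let go; the push needed grows from 1.5 N at rest to 5 N at the end. The lid is freed at about 0.017.
- latch_knob (a point): Middle of the top of the black latch knob: 28 (case x) x 24 mm (case y), 48 mm high above its block, top 108 mm above the counter, 130 mm before the case's centre. Free on both y sides: pinch it along y or push it to +y. A steel hook 16 mm wide runs from its +x side over the lid's tongue, 84 to 90 mm above the counter. Moves with the latch; axes as the case's.
- latch_block (a point): Middle of the top of the fixed grey latch block that carries the knob, before the case's front wall: 75 (case x) x 120 (case y) x 60 mm high; this point is 60 mm above the counter.
- jar: Round white jar with screw cap, 44 mm across, 60 mm high, 0.09 kg. Origin: centre of its underside, z up along its axis.
- carton: Upright flat-sided carton, 84 (x) x 34 (y) x 58 mm high, 0.10 kg. Origin: centre of its underside; its x lies nearly along the case's x.
- inhaler: L-shaped inhaler lying flat, 36 mm high, 0.08 kg: a leg 90 (x) x 30 (y) mm with its foot, 28 mm wide, at the leg's -x end (x = -45 to -17 mm), reaching out to y = +38 mm. Origin: underside, centre of the leg; x along the leg, nearly along the case's x. Grip the leg across y, a little to +x of the origin.
- card: Grey layout card lying fixed on the counter, 110 (x) x 210 (y) x 4 mm, with two of the three picture discs on it, 48 mm either side of its centre along y. Origin: centre of its underside. The two things pictured belong in the case.
- disc_jar: White picture disc, 92 mm across, 3 mm thick, fixed, with a black round spot 44 mm across: the jar seen from above. Origin: centre of its underside. Either on the card (within 55 mm of its centre) or put away in the disc box.
- disc_carton: Like disc_jar, with a black rectangle 78 x 32 mm: the carton seen from above. On the card or in the disc box.
- disc_inhaler: Like disc_jar, with a black L 74 x 46 mm: the inhaler seen from above. On the card or in the disc box.
- disc_box: Closed grey box, fixed, 120 x 120 x 38 mm, that hides the one disc not on the card; its thing does not belong in the case. Origin: centre of its underside. Not to be opened.
- tray: Returns tray, fixed to the counter: open grey tray 170 (x) x 160 (y) x 40 mm high, walls and floor 5 mm. Origin: centre of its underside.
- sanitiser: Bystander: bottle 60 mm across, 160 mm high, loose. Origin: centre of its underside.
- stock_box: Bystander: cardboard box 70 x 120 x 60 mm, loose. Origin: centre of its underside.
Things that resemble listed ones, but are neither listed nor needed, are in the scene too. What is shaped like the tray but green or orange is not meant.

How it is judged:
By the outcome, as a careful person would: the job done as asked, in the order asked, and still so for the second after the job is handed in, with the robot touching nothing.
It also fails if it takes over 54 s, if anything falls off the work surface, if the arm or the gripper's body presses on something with over 40 N, if the wrist force passes 120 N, or if a joint passes its speed limit or range.

## Working session

There is one attempt and no reset: what is moved stays moved. The work goes in short steps, Python scripts to look and compute and a shell command to move; the robot and the scene stay as the last step left them, time stands still between calls to the robot, and variables do not carry over. Pictures are saved under pics/ and viewed, at most 10 in all, crops included, and the job is handed in when it is done.

```bash
mkdir -p pics; cat > h.py <<'E'
import numpy as np, cv2
from workcell import telemetry, grab_frame, calibration, bot, outline_of, landmark_of
def ray(name,uv,z):
    c=calibration(name);f=200/np.tan(np.radians(c['fovy'])/2);P=np.array(c['pose'])
    d=P[:3,:3]@np.array([(uv[0]-c['cx'])/f,(uv[1]-c['cy'])/f,1]);o=P[:3,3]
    return o+d*(z-o[2])/d[2]
def proj(name,p):
    c=calibration(name);f=200/np.tan(np.radians(c['fovy'])/2);P=np.array(c['pose'])
    q=P[:3,:3].T@(np.array(p)-P[:3,3]);return np.array([c['cx']+f*q[0]/q[2],c['cy']+f*q[1]/q[2]])
def save(name,fn):
    im=grab_frame(name);cv2.imwrite('pics/'+fn,im[:,:,::-1]);return im
E
python3 - <<'E'
from h import *
np.set_printoptions(precision=4,suppress=True)
a=save('top','t0.png');b=save('scene','s0.png')
cv2.imwrite('pics/both0.png',np.vstack([a,b])[:,:,::-1])
for n in ('top','scene'):
    c=calibration(n);print(n,c['fovy'],c['cx'],c['cy'],np.array(c['pose']))
H=dict(latch_knob=.108,latch_block=.06,lid_hinge=.075,case=0,card=0,tray=0,disc_jar=.004,disc_carton=.004,disc_inhaler=.004,disc_box=0,sanitiser=0,stock_box=0)
for l,z in H.items():
    for n in ('top','scene'):
        for r in landmark_of(l,n)[:3]: print(l,n,round(r['score'],2),np.round(r['xy']),ray(n,r['xy'],z)[:2])
s=telemetry.observe();print(s['position'],s['tool_rot'],s['clock'])
E
```

```text
top 46.835065863930794 319.5287712347606 207.11465829719555 [[ 0.0157 -0.9946  0.1026  0.3402]
 [-0.9999 -0.0162 -0.0042  0.0679]
 [ 0.0058 -0.1025 -0.9947  1.7475]
 [ 0.      0.      0.      1.    ]]
scene 49.54058253332792 311.6455178901193 203.50003102423602 [[ 0.3967  0.743  -0.539   1.254 ]
 [ 0.9178 -0.3104  0.2476 -0.271 ]
 [ 0.0167 -0.5929 -0.8051  1.1961]
 [ 0.      0.      0.      1.    ]]
latch_knob top 0.72 [435. 241.] [ 0.3958 -0.3519]
latch_knob top 0.52 [363. 217.] [ 0.4778 -0.0944]
latch_knob scene 0.68 [261. 214.] [ 0.5043 -0.0946]
latch_block top 0.94 [361. 210.] [ 0.5046 -0.0931]
latch_block top 0.6 [463. 190.] [ 0.5845 -0.4685]
latch_block scene 0.85 [259. 223.] [ 0.4991 -0.1057]
lid_hinge top 0.93 [371. 158.] [ 0.6987 -0.1247]
lid_hinge scene 0.89 [272. 276.] [ 0.6951 -0.1336]
case top 0.82 [369. 185.] [ 0.6069 -0.1262]
case scene 0.77 [266. 266.] [ 0.6182 -0.1283]
card top 0.85 [437. 242.] [ 0.3939 -0.3852]
card scene 0.82 [167. 237.] [ 0.3965 -0.3857]
card scene 0.49 [276. 277.] [ 0.6674 -0.1137]
tray top 0.85 [306. 240.] [0.3929 0.1078]
tray top 0.77 [176. 198
[... 195 characters left out ...]
disc_jar top 0.56 [269. 153.] [0.7264 0.2583]
disc_carton top 0.75 [448. 238.] [ 0.4095 -0.4274]
disc_carton scene 0.71 [155. 246.] [ 0.4173 -0.4291]
disc_inhaler top 0.75 [426. 242.] [ 0.3931 -0.3437]
disc_inhaler scene 0.78 [183. 230.] [ 0.3936 -0.3341]
disc_inhaler scene 0.47 [268. 264.] [ 0.6191 -0.1211]
disc_box top 0.71 [250. 268.] [0.2855 0.3177]
disc_box top 0.31 [270. 152.] [0.7305 0.2557]
disc_box scene 0.97 [352. 155.] [0.3037 0.3263]
sanitiser top 0.72 [270. 153.] [0.7282 0.2526]
sanitiser scene 0.9 [393. 256.] [0.7406 0.2524]
stock_box top 0.85 [466. 191.] [ 0.5911 -0.4986]
stock_box scene 0.62 [146. 299.] [ 0.5856 -0.49  ]
[ 0.2165 -0.5863  0.2313] [-3.1415  0.      0.3538] 1.3
```

```bash
python3 -c "
import cv2;a=cv2.imread('pics/both0.png');cv2.imwrite('pics/both0s.png',cv2.resize(a,(480,600)))"
```

```text
(no output)
```

View pics/t0.png

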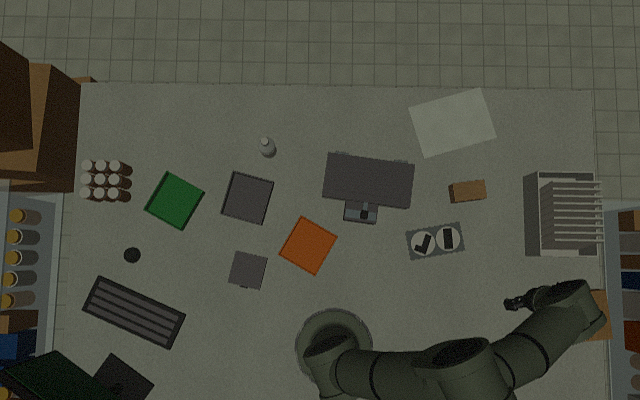

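View pics/s0.png

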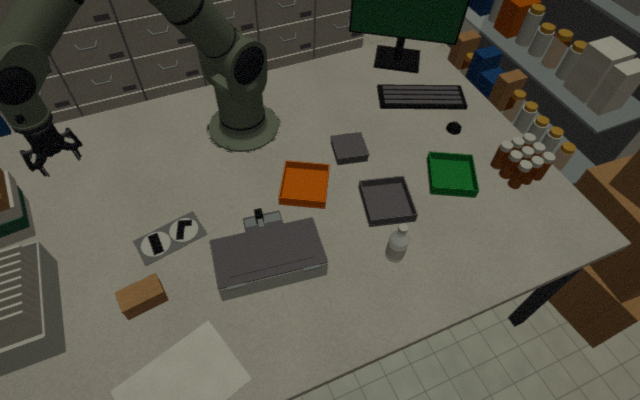

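```bash
python3 - <<'E'
from h import *
np.set_printoptions(precision=4,suppress=True)
a=cv2.imread('pics/t0.png');b=cv2.imread('pics/s0.png')
t1=cv2.resize(a[130:270,220:480],(780,420),interpolation=cv2.INTER_CUBIC)
cv2.imwrite('pics/crop1.png',cv2.convertScaleAbs(t1,alpha=1.8))
t2=cv2.resize(b[165:305,130:430],(800,373),interpolation=cv2.INTER_CUBIC)
cv2.imwrite('pics/crop2.png',cv2.convertScaleAbs(t2,alpha=1.5))
for l,z in (('lid',.085),('tray',.04),('latch_knob',.108),('latch_block',.06)):
    for n in ('top','scene'):
        for r in outline_of(l,n)[:3]:
            m=r['region'].astype(np.uint8);cs=max(cv2.findContours(m,0,1)[0],key=cv2.contourArea)[:,0]
            p=np.array([ray(n,q,z)[:2]*1000 for q in cs],np.float32);R=cv2.minAreaRect(p)
            print(l,n,round(r['score'],2),np.round(r['rect']),R)
E
```

```text
lid top 0.73 [323. 153. 416. 210.] ((613.16796875, -114.53999328613281), (322.62298583984375, 169.5183868408203), 82.82608032226562)
lid top 0.51 [321. 150. 415. 226.] ((577.620361328125, -111.00120544433594), (324.4881286621094, 250.95521545410156), 82.69681549072266)
lid scene 0.74 [210. 218. 327. 291.] ((618.8721923828125, -118.24385070800781), (325.530517578125, 173.08154296875), 81.44573211669922)
tray top 0.91 [143. 170. 208. 228.] ((529.3811645507812, 602.1068725585938), (173.77731323242188, 176.3553466796875), 61.25518798828125)
tray top 0.75 [278. 215. 335. 275.] ((374.5003356933594, 104.74166870117188), (161.5281982421875, 170.3518524169922), 61.08399963378906)
tray top 0.63 [219. 169. 274. 225.] ((547.6581420898438, 333.232177734375), (170.0506591796875, 172.38424682617188), 74.6722183227539)
tray scene 0.73 [279. 159. 329. 208.] ((390.12176513671875, 93.6339111328125), (161.23410034179688, 197.21670532226562), 60.74785232543945)
tray scene 0.72 [206. 208. 327. 298.] ((575.0803833007812, -110.01249694824219), (334.4257507324219, 289.7778625488281), 83.22683715820312)
tray scene 0.7 [255. 212. 262. 228.] ((464.37127685546875, -94.73556518554688), (25.077743530273438, 72.6400146484375), 81.89652252197266)
latch_knob top 0.48 [321. 151. 416. 224.] ((576.4481811523438, -109.1256103515625), (320.82086181640625, 247.67327880859375), 83.11228942871094)
latch_block top 0.86 [322. 151. 415. 227.] ((582.5755004882812, -112.9310302734375), (326.65814208984375, 252.17567443847656), 82.69681549072266)
latch_block scene 0.59 [208. 205. 330. 302.] ((584.9546508789062, -111.05764770507812), (329.84600830078125, 288.4512634277344), 82.45207214355469)
```

View pics/crop1.png

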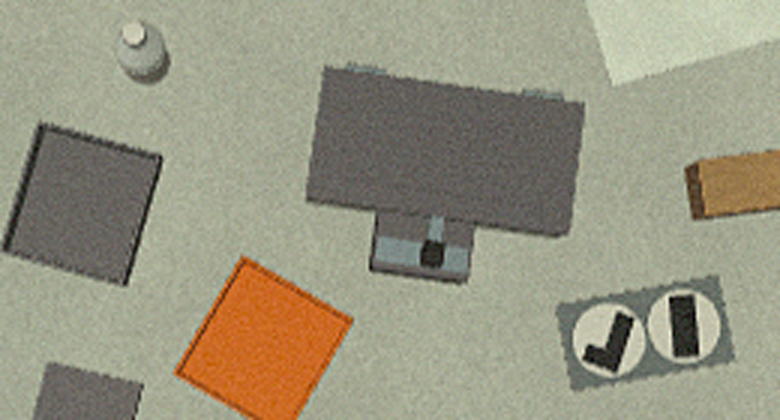

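View pics/crop2.png

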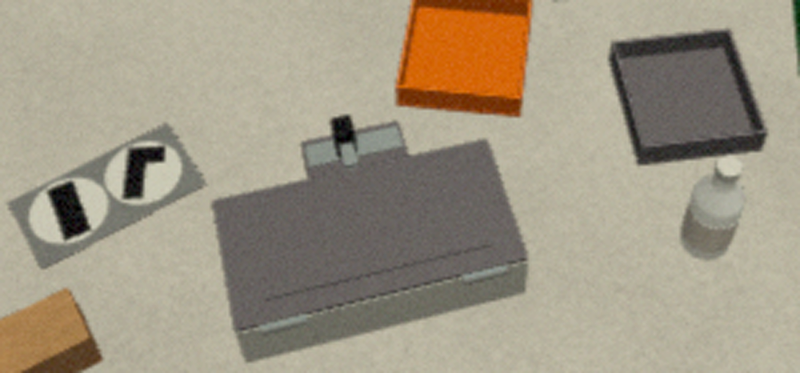

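The card shows the inhaler (L, top px 424,243) and the carton (rectangle, 448,238), so the **jar** goes back. There are three tray candidates in the top view: green (174,200), orange (307,246) and grey (247,197). Only the grey one fits. The grey square at (248,268) is the closed disc box. The case lid is at about (368,180), yaw about -0.13, and the knob top is at (364,213).

```bash
python3 -m inch '[[0,0,0,0,0,0.121,1],[0,0,0,0,0,0.121,1],[0,0,0,0,0,0.121,1],[0,0,0,0,0,0.121,1]]' 40; python3 -m inch '[[0.016,-0.038,0,0,0,0,1],[0.016,-0.038,0,0,0,0,1],[0.016,-0.038,0,0,0,0,1],[0.016,-0.038,0,0,0,0,1],[0.016,-0.038,0,0,0,0,1]]'; python3 -m inch '[[0.016,-0.038,0,0,0,0,1],[0.016,-0.038,0,0,0,0,1],[0.016,-0.038,0,0,0,0,1],[0.016,-0.038,0,0,0,0,1],[0,0,0,0,0,0,1]]'
```

```text
clock: 2.1
position: [0.2165, -0.5863, 0.2313]
tool_rot: [-3.142, -0.0, -0.135]
force: [-0.3, 0.0, -0.3]
grip_width: 0.0278
finger_force: 0.0
clock: 2.6
position: [0.3212, -0.4068, 0.2315]
tool_rot: [3.141, -0.0, -0.13]
force: [0.4, -0.7, -0.2]
grip_width: -0.0001
finger_force: 0.0
clock: 3.1
position: [0.4064, -0.2614, 0.2315]
tool_rot: [-3.14, -0.001, -0.124]
force: [-0.4, -0.5, -0.7]
grip_width: 0.0001
finger_force: 0.0
```

```bash
python3 -m inch '[[0.0126,-0.0325,0.02,0,0,0,1],[0.0126,-0.0325,0.02,0,0,0,1],[0.0126,-0.0325,0.02,0,0,0,1],[0.0126,-0.0325,0.02,0,0,0,1],[0,0,0,0,0,0,1]]'; python3 - <<'E'
from h import *
np.set_printoptions(precision=4,suppress=True)
a=save('top','t1.png');b=save('scene','s1.png')
for l,z in (('latch_knob',.108),('latch_block',.06)):
    for n in ('top','scene'):
        for r in landmark_of(l,n)[:2]: print(l,n,round(r['score'],2),np.round(r['xy']),ray(n,r['xy'],z)[:2])
p=telemetry.observe()['position'];print(proj('top',p),proj('scene',p))
A=cv2.resize(a[160:260,310:420],(660,600),interpolation=2)[:,:,::-1]
B=cv2.resize(b[150:250,200:310],(660,600),interpolation=2)[:,:,::-1]
cv2.imwrite('pics/c3.png',cv2.convertScaleAbs(cv2.resize(np.hstack([A,B]),(800,364)),alpha=1.8))
E
```

```text
clock: 3.6
position: [0.4714, -0.1394, 0.1493]
tool_rot: [-3.14, 0.002, -0.125]
force: [-0.1, -0.9, 0.2]
grip_width: -0.0002
finger_force: 0.0
latch_knob top 0.36 [363. 215.] [ 0.4846 -0.0933]
latch_knob scene 0.51 [260. 214.] [ 0.5001 -0.0977]
latch_block top 0.79 [361. 210.] [ 0.5064 -0.0902]
latch_block scene 0.85 [261. 221.] [ 0.494  -0.0962]
[378.7372 217.9108] [240.5235 202.7196]
```

View pics/c3.png

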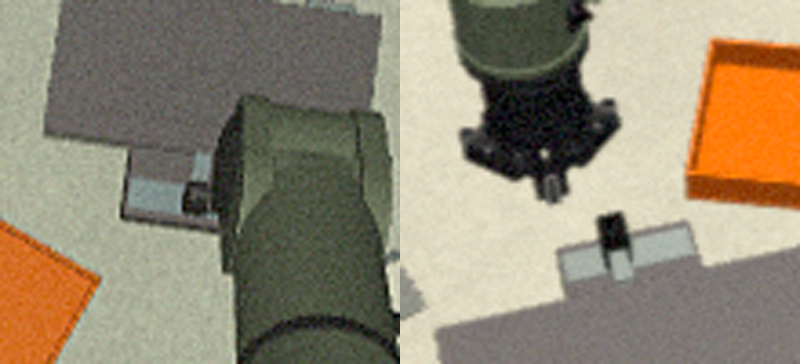

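```bash
python3 -m inch '[[0.003,0,0.032,0,0,0,1],[0.002,0,0.032,0,0,0,1],[0,0,0,0,0,0,1]]'; python3 -m inch '[[0,-0.007,0,0,0,0,1],[0,-0.007,0,0,0,0,1],[0,-0.004,0,0,0,0,1],[0,-0.004,0,0,0,0,1],[0,-0.004,0,0,0,0,1]]';  python3 -m inch '[[0,-0.004,0,0,0,0,1],[0,-0.004,0,0,0,0,1],[0,-0.004,0,0,0,0,1]]'
```

```text
clock: 4.2
position: [0.4738, -0.1445, 0.085]
tool_rot: [-3.141, 0.004, -0.131]
force: [-0.3, 0.3, 0.7]
grip_width: 0.0002
finger_force: 0.0
clock: 4.7
position: [0.4793, -0.1183, 0.088]
tool_rot: [3.141, -0.001, -0.13]
force: [-0.0, -2.8, 2.7]
grip_width: 0.0
finger_force: 1.5
clock: 5.0
position: [0.4806, -0.1063, 0.0874]
tool_rot: [3.141, -0.0, -0.13]
force: [0.3, -5.0, 3.5]
grip_width: -0.0002
finger_force: 1.9
```

```bash
python3 -m inch '[[0,-0.004,0,0,0,0,1],[0,-0.003,0,0,0,0,1],[0,0,0,0,0,0,1]]'; python3 -m inch '[[0,-0.003,0,0,0,0,1],[0,0,0,0,0,0,1]]'; python3 -m inch '[[0,-0.003,0,0,0,0,1],[0,0,0,0,0,0,1]]'
```

```text
clock: 5.3
position: [0.4815, -0.0992, 0.0873]
tool_rot: [-3.142, -0.0, -0.13]
force: [0.2, -4.4, 4.1]
grip_width: -0.0001
finger_force: 2.3
clock: 5.5
position: [0.4818, -0.0968, 0.0873]
tool_rot: [3.141, -0.0, -0.13]
force: [0.9, -4.3, 2.5]
grip_width: 0.0002
finger_force: 2.4
clock: 5.7
position: [0.4818, -0.0959, 0.0874]
tool_rot: [3.139, -0.0, -0.132]
force: [-0.1, -18.4, 4.8]
grip_width: -0.0001
finger_force: 8.9
```

End stop reached (force jumps to 18 N). Now I release upward to let it snap back.

```bash
python3 -m inch '[[-0.003,0.003,-0.04,0,0,0,1],[-0.01,0,-0.05,0,0,0,1],[-0.02,0.0,-0.05,0,0,0,1],[-0.03,0.03,-0.04,0,0,0,0],[-0.03,0.04,-0.02,0,0,0,0]]'; python3 -m inch '[[0,0.03,0,0,0,0,0],[0,0.03,0,0,0,0,0],[0,0.03,0,0,0,0,0],[0,0.03,0,0,0,0,0],[0,0.03,0,0,0,0,0]]';python3 -m inch '[[0,0.03,0,0,0,0,0],[0,0.03,0,0,0,0,0],[0,0.0,0,0,0,0,0],[0,0,0,0,0,0,0],[0,0,0,0,0,0,0]]'; python3 - <<'E'
from h import *
np.set_printoptions(precision=4,suppress=True)
a=save('top','t2.png');b=save('scene','s2.png')
for l,z in (('latch_knob',.108),('jar',.005),('carton',.005),('inhaler',.005)):
    for n in ('top','scene'):
        for r in landmark_of(l,n)[:2]: print(l,n,round(r['score'],2),np.round(r['xy']),ray(n,r['xy'],z)[:2])
A=cv2.resize(a[130:250,300:430],(650,600),interpolation=2)[:,:,::-1]
B=cv2.resize(b[180:310,195:345],(692,600),interpolation=2)[:,:,::-1]
cv2.imwrite('pics/c4.png',cv2.convertScaleAbs(cv2.resize(np.hstack([A,B]),(800,358)),alpha=1.8))
E
```

```text
clock: 6.2
position: [0.3893, -0.147, 0.278]
tool_rot: [-3.141, -0.003, -0.127]
force: [0.2, -1.2, -0.5]
grip_width: 0.0282
finger_force: 0.0
clock: 6.7
position: [0.3695, -0.2973, 0.2754]
tool_rot: [-3.141, 0.0, -0.13]
force: [0.0, 1.1, -1.3]
grip_width: 0.0856
finger_force: 0.0
clock: 7.2
position: [0.3623, -0.3551, 0.2754]
tool_rot: [-3.141, 0.0, -0.129]
force: [0.3, -0.4, 0.4]
grip_width: 0.0851
finger_force: 0.0
latch_knob top 0.49 [365. 215.] [ 0.484  -0.1018]
latch_knob scene 0.51 [258. 213.] [ 0.4966 -0.1013]
jar top 0.62 [339. 179.] [ 0.6274 -0.0105]
jar scene 0.71 [261. 226.] [ 0.4754 -0.0924]
jar scene 0.69 [301. 253.] [ 0.6203 -0.0129]
carton top 0.57 [367. 184.] [ 0.6099 -0.1176]
carton scene 0.72 [267. 262.] [ 0.6091 -0.121 ]
inhaler top 0.58 [396. 185.] [ 0.6095 -0.2306]
inhaler scene 0.66 [237. 271.] [ 0.6048 -0.2165]
```

View pics/c4.png

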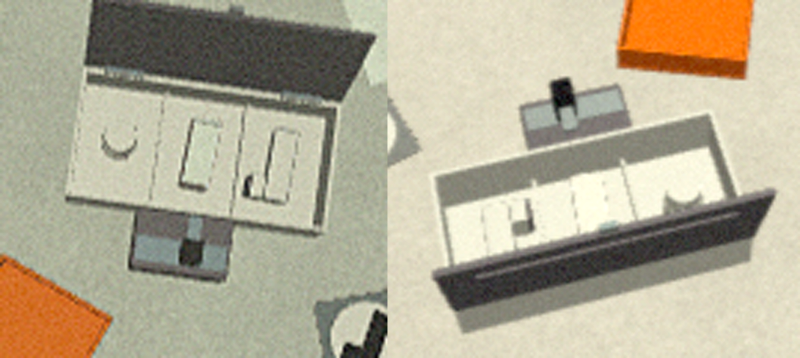

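Lid open and latch back at rest. Bays: jar left (top px ~339,177), carton in the middle (367,184), inhaler right (396,185). I'll go above the jar and turn the fingers to close along the case's x.

```bash
python3 -c "
from h import *;print(telemetry.observe()['qpos'])"
python3 -m inch '[[0.018,-0.0312,0,0,0,0,0],[0.018,-0.0312,0,0,0,0,0],[0.018,-0.0312,0,0,0,0,0],[0.018,-0.0312,0,0,0,0,0],[0.018,-0.0312,0,0,0,0,0]]';python3 -m inch '[[0.018,-0.0312,0,0,0,0,0],[0.018,-0.0312,0,0,0,0,0],[0.018,-0.0312,0,0,0,0,0],[0.018,-0.0312,0,0,0,0,0],[0.018,-0.0312,0,0,0,0,0]]';python3 -m inch '[[0.018,-0.0312,0,0,0,0,0.15],[0.018,-0.0312,0,0,0,0,0.15],[0,0,0,0,0,0,0.15]]'; python3 -c "
from h import *;print(telemetry.observe()['qpos'])"
```

```text
[ 0.56556364  0.28580908  0.11828417  1.85508076 -0.03955869  1.00293199
 -1.00053623]
clock: 8.2
position: [0.4723, -0.2118, 0.2757]
tool_rot: [-3.142, -0.0, -0.13]
force: [0.5, -0.5, -0.4]
grip_width: 0.0855
finger_force: 0.0
clock: 8.7
position: [0.5819, -0.0688, 0.2756]
tool_rot: [-3.142, -0.0, -0.13]
force: [0.2, -1.0, 0.2]
grip_width: 0.0855
finger_force: 0.0
clock: 9.0
position: [0.6266, -0.0079, 0.2749]
tool_rot: [-3.14, 0.0, -0.125]
force: [-1.0, -0.9, -0.4]
grip_width: 0.0721
finger_force: 0.0
[-0.0554898   0.48450091 -0.03754816  1.54376313  0.01714972  1.11361969
 -1.792011  ]
```

```bash
python3 -m inch '[[0,0,0,0,0,-0.143,0.15],[0,0,0,0,0,-0.143,0.15],[0,0,0,0,0,-0.143,0.15],[0,0,0,0,0,-0.143,0.15],[0,0,0,0,0,-0.143,0.15]]';python3 -m inch '[[0,0,0,0,0,-0.143,0.15],[0,0,0,0,0,-0.143,0.15],[0,0,0,0,0,-0.143,0.15],[0,0,0,0,0,-0.143,0.15],[0,0,0,0,0,-0.143,0.15]]';python3 -m inch '[[0,0,0,0,0,-0.143,0.15],[0,0,0,0,0,0,0.15]]'; python3 - <<'E'
from h import *
np.set_printoptions(precision=4,suppress=True)
a=save('top','t3.png');b=save('scene','s3.png')
for l,z in (('jar',.005),):
    for n in ('top','scene'):
        for r in landmark_of(l,n)[:3]: print(l,n,round(r['score'],2),np.round(r['xy'],1),ray(n,r['xy'],z)[:2])
B=cv2.resize(b[180:300,195:355],(800,600),interpolation=2)[:,:,::-1].copy()
for p,c in (((.624,-.012,.065),(0,0,255)),((.624,-.012,.005),(255,0,0))):
    q=(proj('scene',p)-[195,180])*5;cv2.circle(B,tuple(int(v) for v in q),4,c,-1)
cv2.imwrite('pics/c5.png',cv2.convertScaleAbs(B,alpha=1.4))
E
```

```text
clock: 9.5
position: [0.6248, -0.0132, 0.2756]
tool_rot: [-3.142, 0.0, 0.59]
force: [-0.5, -0.4, 0.1]
grip_width: 0.0727
finger_force: 0.0
clock: 10.0
position: [0.6248, -0.0132, 0.2756]
tool_rot: [-3.141, 0.0, 1.305]
force: [-0.3, -1.0, 0.1]
grip_width: 0.0721
finger_force: 0.0
clock: 10.2
position: [0.6248, -0.0133, 0.2755]
tool_rot: [-3.141, -0.0, 1.445]
force: [0.3, -0.2, -0.0]
grip_width: 0.0728
finger_force: 0.0
jar top 0.44 [338.7 175.6] [ 0.6421 -0.0107]
jar scene 0.59 [299.5 255.6] [ 0.6281 -0.0202]
```

View pics/c5.png

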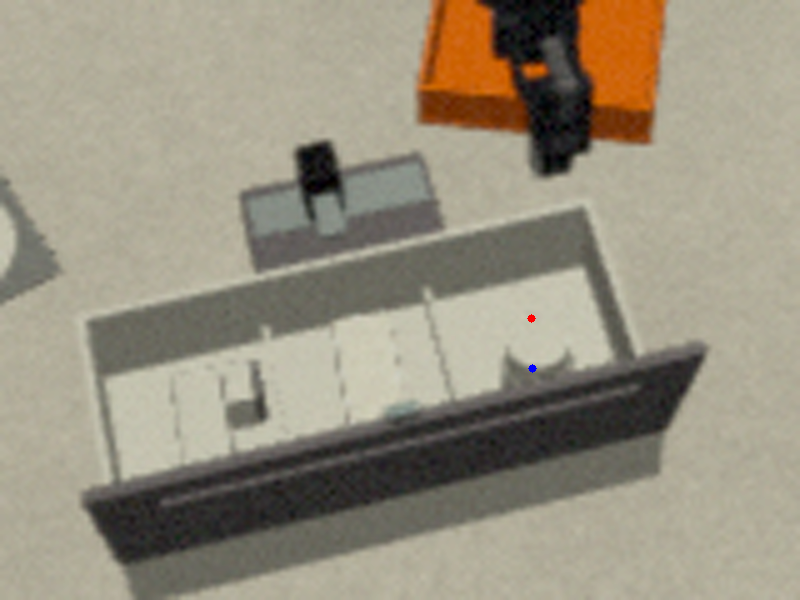

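```bash
python3 - <<'E'
from h import *
np.set_printoptions(precision=4,suppress=True)
for z in (.02,.035,.05,.065): print(z,ray('top',(339.9,176),z)[:2],ray('scene',(302.6,249),z)[:2])
a=cv2.imread('pics/t2.png');c=cv2.resize(a[150:210,310:370],(600,600),interpolation=2)
b=cv2.imread('pics/s3.png');d=cv2.resize(b[225:285,275:335],(600,600),interpolation=2)
th=np.linspace(0,6.3,60)
for im,n,o in ((c,'top',(310,150)),(d,'scene',(275,225))):
  for z,col in ((.065,(0,0,255)),(.005,(255,0,0))):
    P=[(proj(n,(.632+.022*np.cos(t),-.012+.022*np.sin(t),z))-o+.5)*10 for t in th]
    cv2.polylines(im,[np.int32(P)],True,col,1)
cv2.imwrite('pics/c6.png',cv2.resize(cv2.convertScaleAbs(np.hstack([c,d]),alpha=1.4),(800,400)))
E
```

```text
0.02 [ 0.638  -0.0146] [ 0.618  -0.0055]
0.035 [ 0.6355 -0.0139] [ 0.6261 -0.0089]
0.05 [ 0.6329 -0.0132] [ 0.6342 -0.0122]
0.065 [ 0.6303 -0.0125] [ 0.6423 -0.0156]
```

View pics/c6.png

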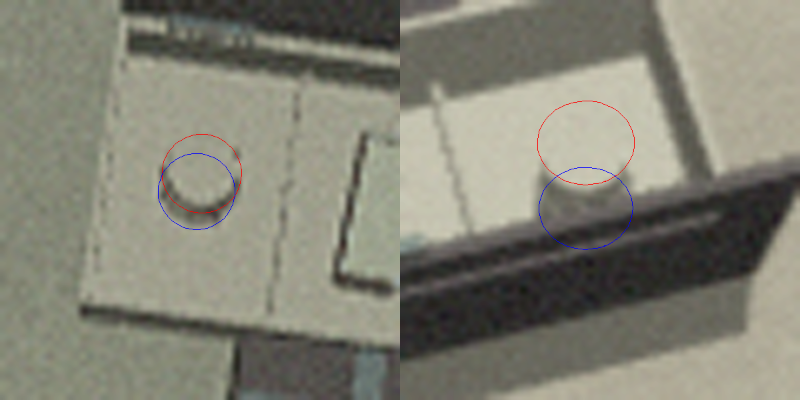

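```bash
python3 -m inch '[[0.002,0.007,0.03,0,0,0,0.15],[0,0,0.03,0,0,0,0.15],[0,0,0.03,0,0,0,0.15],[0,0,0.03,0,0,0,0.15],[0,0,0,0,0,0,0.15]]';python3 -m inch '[[0,0,0.03,0,0,0,0.15],[0,0,0.03,0,0,0,0.15],[0,0,0.02,0,0,0,0.15],[0,0,0,0,0,0,0.15]]'
```

```text
clock: 10.9
position: [0.6301, -0.0119, 0.1522]
tool_rot: [-3.136, 0.001, 1.441]
force: [-0.9, -0.6, 0.8]
grip_width: 0.0726
finger_force: 0.0
clock: 11.3
position: [0.6314, -0.0118, 0.0747]
tool_rot: [-3.139, 0.001, 1.442]
force: [-0.3, 0.0, 0.5]
grip_width: 0.0724
finger_force: 0.0
```

```bash
python3 -m inch '[[0,0,0.02,0,0,0,0.15],[0,0,0.02,0,0,0,0.15],[0,0,0.009,0,0,0,0.15],[0,0,0,0,0,0,0.15]]';python3 -m inch '[[0,0,0,0,0,0,0.4],[0,0,0,0,0,0,0.6],[0,0,0,0,0,0,0.8],[0,0,0,0,0,0,0.8],[0,0,0,0,0,0,0.8]]' 35
```

```text
clock: 11.7
position: [0.6323, -0.0118, 0.0272]
tool_rot: [-3.141, 0.0, 1.442]
force: [0.3, 0.5, -0.3]
grip_width: 0.0724
finger_force: 0.0
clock: 12.2
position: [0.6329, -0.0119, 0.0283]
tool_rot: [3.14, -0.0, 1.442]
force: [-2.9, -1.1, 12.5]
grip_width: 0.0419
finger_force: 33.8
```

```bash
python3 -m inch '[[0,0,-0.01,0,0,0,0.8],[0,0,-0.02,0,0,0,0.8],[0,0,-0.03,0,0,0,0.8],[0,0,-0.03,0,0,0,0.8],[0,0,-0.03,0,0,0,0.8]]';python3 -m inch '[[0,0,-0.03,0,0,0,0.8],[0,0,-0.03,0,0,0,0.8],[0,0,-0.02,0,0,0,0.8],[0,0,0,0,0,0,0.8]]'
python3 - <<'E'
from h import *
np.set_printoptions(precision=4,suppress=True)
a=save('top','t4.png');b=save('scene','s4.png')
for n in ('top','scene'):
    for r in outline_of('tray',n)[:5]:
        m=r['region'].astype(np.uint8);cs=max(cv2.findContours(m,0,1)[0],key=cv2.contourArea)[:,0]
        for z in (0.02,.04): print(n,z,round(r['score'],2),np.round(r['rect']),cv2.minAreaRect(np.array([ray(n,q,z)[:2]*1000 for q in cs],np.float32)))
    for r in landmark_of('tray',n)[:4]: print(n,np.round(r['xy']),ray(n,r['xy'],0)[:2])
E
```

```text
clock: 12.7
position: [0.632, -0.0118, 0.1489]
tool_rot: [3.141, -0.0, 1.443]
force: [1.2, 0.3, -1.3]
grip_width: 0.0412
finger_force: 35.6
clock: 13.1
position: [0.6332, -0.0117, 0.2306]
tool_rot: [3.137, -0.001, 1.443]
force: [0.8, 0.2, -0.7]
grip_width: 0.0417
finger_force: 35.7
top 0.02 0.86 [143. 171. 205. 229.] ((533.198486328125, 609.1126708984375), (173.05323791503906, 171.6973114013672), 61.79234313964844)
top 0.04 0.86 [143. 171. 205. 229.] ((530.9637451171875, 602.8468017578125), (171.04971313476562, 169.70944213867188), 61.79230880737305)
top 0.02 0.74 [222. 170. 274. 227.] ((548.2615356445312, 335.29345703125), (166.81040954589844, 177.4735565185547), 76.67839050292969)
top 0.04 0.74 [222. 170. 274. 227.] ((545.8523559570312, 332.1976623535156), (164.8792724609375, 175.41893005371094), 76.67839050292969)
top [310. 242.] [0.3863 0.0941]
top [175. 203.] [0.5268 0.6093]
top [249. 196.] [0.5574 0.3296]
scene 0.02 0.88 [360. 174. 418. 228.] ((551.3085327148438, 334.0789489746094), (173.8366241455078, 196.60009765625), 75.42738342285156)
scene 0.04 0.88 [360. 174. 418. 228.] ((563.2584838867188, 323.7897033691406), (170.88055419921875, 193.2570037841797), 75.42738342285156)
scene 0.02 0.87 [281. 162. 329. 208.] ((404.1481018066406, 150.2932891845703), (46.44526290893555, 198.17222595214844), 60.97871398925781)
scene 0.04 0.87 [281. 162. 329. 208.] ((418.6004943847656, 143.1292724609375), (45.65544891357422, 194.80233764648438), 60.9787483215332)
scene 0.02 0.81 [427. 151. 479. 199.] ((536.6036376953125, 606.797607421875), (174.42791748046875, 204.41476440429688), 61.70474624633789)
scene 0.04 0.81 [427. 151. 479. 199.] ((548.8037109375, 591.870849609375), (171.4617919921875, 200.93873596191406), 61.7047233581543)
scene [388. 204.] [0.5567 0.3366]
scene [449. 176.] [0.5337 0.6052]
scene [307. 186.] [0.3785 0.111 ]
```

```bash
python3 -m inch '[[0.015,-0.006,0,0,0,0,0.8],[0.026,-0.01,0,0,0,0,0.8],[0.03,-0.011,0,0,0,0,0.8],[0.03,-0.011,0,0,0,0,0.8],[0.03,-0.011,0,0,0,0,0.8]]';python3 -m inch '[[0.03,-0.011,0,0,0,0,0.8],[0.03,-0.011,0,0,0,0,0.8],[0.03,-0.011,0,0,0,0,0.8],[0.03,-0.011,0,0,0,0,0.8],[0.03,-0.011,0,0,0,0,0.8]]';python3 -m inch '[[0.03,-0.011,0,0,0,0,0.8],[0.015,-0.006,0,0,0,0,0.8],[0.005,-0.003,0,0,0,0,0.8],[0,0,0,0,0,0,0.8]]'
```

```text
clock: 13.9
position: [0.5992, 0.1265, 0.2262]
tool_rot: [-3.141, -0.0, 1.443]
force: [-0.2, 0.9, -0.3]
grip_width: 0.0414
finger_force: 35.6
clock: 14.4
position: [0.5636, 0.2822, 0.2263]
tool_rot: [-3.141, 0.0, 1.444]
force: [0.0, -0.1, -0.4]
grip_width: 0.0413
finger_force: 35.6
clock: 14.8
position: [0.551, 0.3323, 0.2263]
tool_rot: [-3.141, 0.0, 1.443]
force: [-0.5, -0.0, -1.0]
grip_width: 0.0414
finger_force: 35.6
```

```bash
python3 -m inch '[[0,0,0.02,0,0,0,0.8],[0,0,0.035,0,0,0,0.8],[0,0,0.035,0,0,0,0.8],[0,0,0.03,0,0,0,0.8],[0,0,0.03,0,0,0,0.8]]';python3 -m inch '[[0,0,0.02,0,0,0,0.8],[0,0,0.012,0,0,0,0.8],[0,0,0.008,0,0,0,0.8],[0,0,0,0,0,0,0.8],[0,0,0,0,0,0,0.8]]'
```

```text
clock: 15.3
position: [0.5521, 0.3301, 0.0754]
tool_rot: [3.141, 0.001, 1.441]
force: [0.4, 0.2, -1.5]
grip_width: 0.0412
finger_force: 35.6
clock: 15.8
position: [0.5519, 0.3323, 0.0375]
tool_rot: [3.141, -0.001, 1.442]
force: [0.4, 0.1, 0.4]
grip_width: 0.0413
finger_force: 35.6
```

```bash
python3 -m inch '[[0,0,0.004,0,0,0,0.8],[0,0,0.003,0,0,0,0.8],[0,0,0,0,0,0,0.8]]';python3 -m inch '[[0,0,0.002,0,0,0,0.8],[0,0,0,0,0,0,0.8]]'
```

```text
clock: 16.1
position: [0.5513, 0.3322, 0.0295]
tool_rot: [-3.142, 0.0, 1.443]
force: [0.1, -0.4, -1.0]
grip_width: 0.0413
finger_force: 35.6
clock: 16.3
position: [0.5515, 0.3325, 0.0284]
tool_rot: [3.141, -0.0, 1.443]
force: [-3.4, -2.2, 10.4]
grip_width: 0.0414
finger_force: 36.8
```

```bash
python3 -m inch '[[0,0,0,0,0,0,0.45],[0,0,0,0,0,0,0.35],[0,0,0,0,0,0,0.25],[0,0,0,0,0,0,0.15],[0,0,0,0,0,0,0.15]]';python3 -m inch '[[0,0,-0.02,0,0,0,0.15],[0,0,-0.03,0,0,0,0.15],[0,0,-0.04,0,0,0,0.15],[0,0,-0.04,0,0,0,0.15],[0,0,-0.04,0,0,0,0.15]]';python3 -m inch '[[0,-0.03,-0.02,0,0,0,0.15],[0,-0.03,0,0,0,0,0.15],[0,-0.03,0,0,0,0,0.15],[0,-0.02,0,0,0,0,0.15],[0,0,0,0,0,0,0.15]]'
python3 - <<'E'
from h import *
a=save('top','t5.png');b=save('scene','s5.png')
for n in ('top','scene'):
    for r in landmark_of('jar',n)[:2]: print(n,r['score'],np.round(r['xy']),ray(n,r['xy'],.005)[:2])
A=cv2.resize(a[130:280,210:480],(800,444));B=cv2.resize(b[150:310,140:440],(800,427))
cv2.imwrite('pics/c7.png',cv2.convertScaleAbs(cv2.resize(np.vstack([A,B]),(551,600))[:,:,::-1],alpha=1.5))
E
```

```text
clock: 16.8
position: [0.5514, 0.3323, 0.0276]
tool_rot: [-3.142, -0.0, 1.443]
force: [0.2, -0.4, -0.4]
grip_width: 0.0727
finger_force: 0.0
clock: 17.3
position: [0.5512, 0.3321, 0.1993]
tool_rot: [-3.142, -0.0, 1.443]
force: [0.6, 0.4, -0.3]
grip_width: 0.0726
finger_force: 0.0
clock: 17.8
position: [0.44, 0.3471, 0.2181]
tool_rot: [-3.141, -0.0, 1.446]
force: [0.5, 0.6, -0.7]
grip_width: 0.0727
finger_force: 0.0
top 0.68 [249. 197.] [0.55447437 0.33025103]
scene 0.57 [384. 203.] [0.55171689 0.32515681]
```

View pics/c7.png

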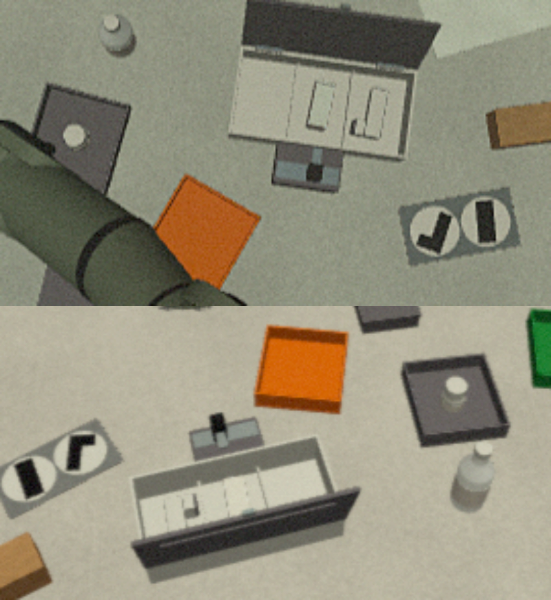

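The jar stands upright in the grey tray. The lid is open, the latch is back at rest, and the carton and inhaler are still in place.

```bash
python3 -c "
from workcell import bot;print(bot.job_done())"
```

```text
the job is handed in; nothing more can be done
None
```

The job is handed in: the latch was slid to its stop and sprang back, the lid opened and stayed open, and the jar (the thing with no picture on the card) stands upright in the grey returns tray; the other things looked unmoved in the last pictures.

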